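Load an appliance box under the hold-down of the bath rack

TASK

Make the small lidded case ready for the disinfecting bath in the wire rack: first run a fingertip along the rail, pushing the hold-down slide past the first and second gaps, counted from the end with the carrying handle, and leave it with its sprung leaf over the middle of the third gap. Then push the case along the plate into that third gap, under the leaf that keeps it from floating out, until it is fully home against the stop wires at the back. Only push with the fingers: do not pinch, lift or tip the case, and leave the two bur blocks in the rack, the round pot and the instrument cassette where they are.

Things in the scene. Friction and masses are not known exactly. Their poses are not given: they have to be found in the camera images.
- rack: Steel bath rack, fixed; +x to the back, +y to the handle end (left), z up; yaw within 0.15 rad. Origin on the worktop. Base plate top z = 0.002, x -0.170 to 0.045, y +-0.172 (7 mm rims at the two sides, front open). Seven 4 mm wire dividers at y = +-0.156, +-0.104, +-0.052, 0, from x = -0.031 to 0.031, 28 mm high. Six gaps, 48 mm wide; the third from the handle is centred at y = +0.026.
- handle_top (a point): Top of the black-gripped wire carrying handle at the left end of the rack (the right end has none): rack x -0.065 to -0.005, y = 0.184, z up to 0.060. Gaps are counted from this end: centres at rack y = 0.130, 0.078, 0.026, -0.026, -0.078, -0.130. All are empty but the fifth and sixth, which hold bur blocks.
- stop_mid (a point): Middle of the front side of the stop wires that close the backs of the gaps, on the plate: rack x = 0.027, y = 0, z = 0.002. Axes as the rack's. The wires run along rack y at 10 and 21 mm above the worktop.
- rail_mid (a point): Middle of the round rail (8 mm) on which the slide rides: rack x = 0.034, y = 0, z = 0.052. It runs along rack y between end plates at y = +-0.1725 whose tops are at z = 0.061.
- hold_slide (a joint): Position (m) of the white hold-down slide, a block 28 mm long (y), 22 mm deep and 22 mm high on the rail (rack z 0.041 to 0.063), with an upright tab. Its middle is at rack y = 0.145 - value, so the value grows away from the handle; 0.119 is the middle of the third gap. Travel 0 to 0.275, starts at 0 to 0.045. Friction about 1.5 N; it stays where left.
- tab_top (a point): Middle of the top edge of the slide's tab. The tab is 7 mm thick along the rail (rack y), 18 mm deep (rack x) and stands 21 mm above the slide's block: rack z = 0.063 to 0.084 (this point). Axes as the rack's. Push the tab sideways with a fingertip.
- hold_leaf (a joint): Angle (rad) of the slide's sprung steel leaf, 22 mm wide, pointing forward (rack -x): 0 = hanging at rest, grows as it is lifted. At rest its lowest line is at rack x = -0.005, z = 0.032 and its upturned lip at x = -0.026, z = 0.040. The case (top at z = 0.035) lifts it to about 0.12 when pushed under it and is then pressed down with about 2 N; pushing it under takes about 3 N.
- box: Small teal lidded case, 42 (its x) x 64 (its y) x 33 mm, about 0.1 kg, loose on the loading plate in front of the gaps. Origin: centre of its underside. Goes in lengthwise: its y along rack x, either way round (starts within 0.3 rad of that, at rack x -0.108 to -0.092, y -0.045 to 0.095). Home: front on the stop wires, centre at rack x = -0.005, rear end 6 mm in front of the dividers.
- bur_a: Blue bur block with burs standing in it, 36 x 58 x 40 mm, loose in the fifth gap; leave it alone. Origin: centre of its underside.
- bur_b: The same, in the sixth gap.
- cassette: Flat perforated steel instrument cassette, 91 x 185 x 28 mm, lying loose on the worktop to the right of the rack; leave it alone. Origin: centre of its underside.
- wax: Round pot with a brown lid, 65 mm across and 29 mm high, loose on the worktop in front to the left of the rack; leave it alone. Origin: centre of its underside.

How it is judged:
On the way, in this order (a step that is already met when the one before it is completed fails the run):
1. the hold-down slide rests over the middle of the third gap, the case still outside the gaps (value of joint hold_slide between 0.11 and 0.128 m and velocity of joint hold_slide between -0.01 and 0.01 m/s and x of box in the frame of rack below -0.066 m), for 0.2 s.
2. the case is fully home in the third gap, under the leaf (x of box in the frame of rack above -0.011 m and y of box in the frame of rack between 0.014 and 0.038 m and angle between the y axis of box and the x axis of rack, either way round below 0.12 rad and angle between box's own z axis and vertical below 0.08 rad and height (world z) of box below 0.007 m and value of joint hold_leaf above 0.07 rad), for 0.2 s.
At the end, for the whole second after the job is handed in: Slide within 9 mm of the middle of the third gap; case standing flat on the plate in the third gap (within 12 mm of its centre line and 0.12 rad of straight), no more than 6 mm short of the stop wires, holding the leaf lifted by at least 0.07 rad, at rest (all of step 2 and value of joint hold_slide between 0.11 and 0.128 m and linear speed of box below 0.01 m/s); the robot touches nothing.
It fails at once if the case is lifted off the plate (height (world z) of box above 0.01 m).
It fails at once if the case is tipped (angle between box's own z axis and vertical above 0.35 rad).
It fails at once if a bur block is moved by more than 10 mm (distance of any of bur_a, bur_b from where it was at the start of the episode above 0.01 m).
It fails at once if the cassette or the round pot is moved by more than 15 mm (distance of any of cassette, wax from where it was at the start of the episode above 0.015 m).
It also fails if it takes over 67 s, if anything falls off the work surface, if the arm or the gripper's body presses on something with over 40 N, if the wrist force passes 120 N, or if a joint passes its speed limit or range.

ROBOT

A 6-joint arm with a two-finger parallel gripper is mounted at the origin on a cart in front of the work surface, level with it; the furniture and walls round the work are solid. World frame = base frame: x ahead of the robot, y to its left, z up, the work surface at z = 0. Lengths are in m, angles in rad, forces in N, time in s.
With the tool pointing down it reaches from about 0.325 to 0.925 m from the base axis. Payload 3.1 kg.
Tool frame: the origin (TCP) lies at the very end of the fingers, on their centre line; the grasp point (between the pads) lies 19 mm behind it (env.tcp_to_grasp is the distance from the TCP to the grasp point, in m); z points along the fingers, y is the line along which they close (so a half turn about z gives the same grasp; the last joint's range is limited). The gripper opens to 85 mm and grips with 20 to 120 N. Pads are 22 mm wide; open, the fingers measure 114 mm over their backs; the gripper's body (76 mm by 85 mm) begins 54 mm behind the grasp point. The pads swing forward as they close: fully open they stand 13 mm farther back than shut.
Start: joints at [1.153, 0.217, 1.613, -0, 1.311, -0.112], TCP at [0.188, 0.596, 0.231] pointing down, gripper open.
Joint ranges: [-2.75, 2.75], [-0.78, 2.1], [0.31, 2.55], [-1.13, 4.27], [0.13, 2.63], [-2.58, 2.58]. Speed limits (rad/s): [2.79, 2.79, 3.14, 3.14, 3.14, 3.14].

INTERFACE

Orientations are given as a unit quaternion [x, y, z, w].
In Python, from cell import env gives the robot as it stands. The module is installed in compiled form; this text tells all that it offers.
- The arm moves only by the tool drive_tool, never from a script. Its argument "targets" is a list of rows, each an object with "translation": the shift along the world's x, y, z in cm, a list of three; "rotation": the turn, a rotation vector about the world's x, y, z in rad, a list of three. In form: [{"translation": [x, y, z], "rotation": [ax, ay, az]}, ...]. A call has 1 to 12 rows; each row is the pose to reach, as a shift and turn from the pose commanded when the call began; what a row does not reach only later rows make up. A row lasts 1/12 s, in which the tool goes at most 41.7 mm and 7.16 degrees, less where a joint would pass 70% of its speed; a pose out of reach is approached as far as the arm can. A call with a gripper value outside its range is refused whole. "grip" is the opening, from 0 (shut) to 1 (fully open), set as the call begins (left out, the last holds). The fingers move at their own pace and stop on an object; "squeeze" is the grip in N (left out, the last holds). Time passes only in rows, so rows that repeat a pose let the fingers close. It gives the time, the measured TCP pose, the force, the opening and the grip force at its end, in the units of the state.
- env.state(): the state, without advancing time (a new reading comes with each control period).
- env.camera(name): name is "scene" or "top" or "wrist"; returns a dict with "color" (480x640x3 uint8, red, green, blue), "depth" (480x640 float32, m along the optical axis (not along the pixel's ray), 0 where there is no reading), "intrinsics" (3x3 intrinsics, pixels), "R" (3x3) and "t" (3): a world point X has camera coordinates R X + t; the wrist camera has in their place "mount" (4x4, takes a point from camera to tool coordinates, whose origin is the TCP and whose axes are the flange's). Camera axes: x right, y down, z forward; pixel columns grow to the right and rows downward; lengths in m; the calibration is good to about 2 mm. A picture is of the moment at which its call begins: read the wrist's pose just before it.
- env.finish_job(): hands the job in; it is judged then, once.
The state is a dict: "time": time; "joints": joint angles; "qvel": joint speeds; "effort": joint torques, N m; "tool_pos": TCP position; "eef_rot": TCP orientation; "contact_force": force on the tool from outside, world axes, zero at the start; "moment": the same for the moment, N m; "opening": finger opening in m; "finger_force": force on a finger pad.
Only numpy, scipy, OpenCV 4.12 (cv2) and the standard library are available. Lean on these libraries where they do the work, as an engineer would, in place of code of your own. Each camera call takes 0.05 s, during which the arm holds its last target. There are 200 camera calls.

## Working session

There is one attempt and no reset: what is moved stays moved. The work goes in short steps, Python scripts to look and compute and a tool call to move; the robot and the scene stay as the last step left them, time stands still between calls to the robot, and variables do not carry over. Pictures are saved under pics/ and viewed, at most 10 in all, crops included, and the job is handed in when it is done.

Besides the shell and the picture viewer there is one more tool, called as name(argument=value, ...) on one line, values as JSON. drive_tool: Moves the arm, as the interface text tells. Its arguments: {"type":"object","properties":{"targets":{"type":"array"},"grip":{"type":"number"},"squeeze":{"type":"number"}},"required":["targets"]}

```bash
mkdir -p pics; cat > h.py <<'E'
import numpy as np, cv2
from cell import env
def pts(c):
    d=c["depth"]; K=c["intrinsics"]; v,u=np.mgrid[0:480,0:640]
    P=np.stack([(u-K[0,2])/K[0,0]*d,(v-K[1,2])/K[1,1]*d,d],-1)
    return (P-c["t"])@c["R"]
E
python3 - <<'E'
from h import *
import pickle
for n in("top","scene"):
    c=env.camera(n); cv2.imwrite(f"pics/{n}.png",c["color"][:,:,::-1]); pickle.dump(c,open(n+".pkl","wb"))
    print(n,c["intrinsics"].tolist(),(-c["R"].T@c["t"]).round(3),c["R"].round(3).tolist())
print(env.state())
E
```

```text
top [[614.6596193980637, 0.0, 318.01389464231596], [0.0, 614.6596193980637, 237.5661237324391], [0.0, 0.0, 1.0]] [0.38  0.004 1.379] [[0.027, -1.0, 0.011], [-0.994, -0.028, -0.106], [0.106, -0.008, -0.994]]
scene [[436.565293847148, 0.0, 323.38246187546724], [0.0, 436.565293847148, 233.0074559766747], [0.0, 0.0, 1.0]] [ 0.088 -0.798  0.512] [[0.881, -0.474, 0.004], [-0.191, -0.363, -0.912], [0.433, 0.803, -0.41]]
{'time': 0.1, 'joints': array([ 1.15281007e+00,  2.17676776e-01,  1.61473597e+00,  2.93268515e-06,
        1.31128633e+00, -1.12219343e-01]), 'qvel': array([-0.00086514,  0.00015318, -0.00171045,  0.00021234,  0.00289525,
       -0.00045037]), 'effort': array([-7.77711175e-04, -3.98071647e+01, -3.04973531e+01, -1.43408060e-04,
        4.14169306e-03, -2.80986728e-05]), 'tool_pos': array([0.18784104, 0.5953631 , 0.23011973]), 'eef_rot': array([ 1.52288877e-01,  9.88335464e-01, -1.01604840e-03, -2.77318093e-04]), 'contact_force': array([ 0.44918154, -0.80426995,  0.15065638]), 'moment': array([ 0.03946645, -0.01832787, -0.03056807]), 'finger_force': 0.0, 'opening': 0.08551450736939825}
```

View pics/top.png

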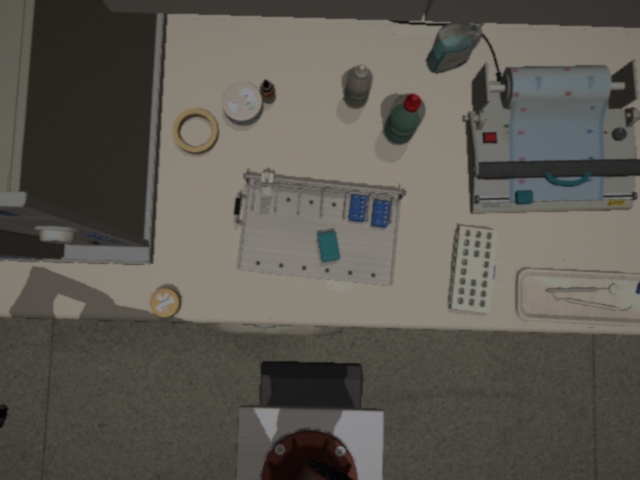

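View pics/scene.png

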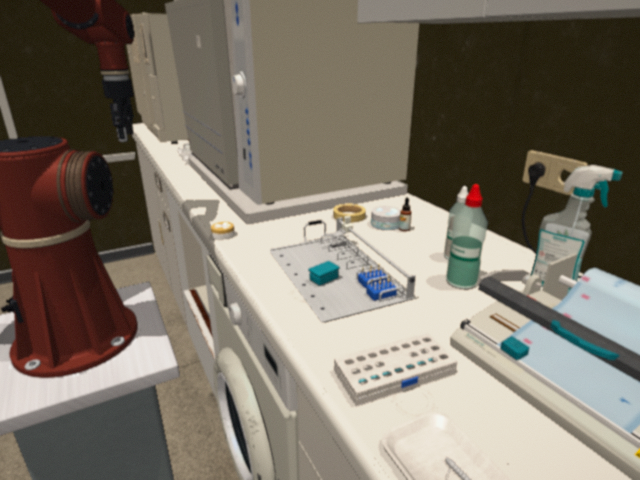

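The top view shows the rack at (240–405, 170–285). The case is at (328,246), the slide at (266,178), the handle at (238,208) and the bur blocks at (357,208) and (381,213). Next I'll zoom in to measure them.

```bash
python3 - <<'E'
from h import *
import pickle
c=pickle.load(open("top.pkl","rb")); im=c["color"]
cv2.imwrite("pics/crop.png",cv2.resize(im[160:295,230:412,::-1],None,fx=4.3,fy=4.3,interpolation=cv2.INTER_CUBIC))
hsv=cv2.cvtColor(im,cv2.COLOR_RGB2HSV); P=pts(c)
roi=np.zeros((480,640),bool); roi[160:295,230:412]=1
for n,lo,hi in(("teal",(80,100,40),(98,255,255)),("blue",(105,120,40),(125,255,255))):
    m=(cv2.inRange(hsv,lo,hi)>0)&roi
    k,l,s,ce=cv2.connectedComponentsWithStats(m.astype(np.uint8))
    for i in range(1,k):
        if s[i,4]<60: continue
        q=P[l==i]; print(n,s[i].tolist(),ce[i].round(1),np.median(q,0).round(4),np.percentile(q[:,2],[5,50,95]).round(4))
print("plate z",[P[v,u].round(4).tolist() for v,u in((260,270),(255,300),(265,370))])
E
```

```text
teal [318, 232, 21, 29, 466] [328.2 246.1] [ 0.5045 -0.0301  0.0348] [0.0303 0.0348 0.0392]
blue [349, 195, 17, 26, 285] [356.8 208.2] [ 0.5912 -0.0924  0.0238] [0.0196 0.0238 0.0277]
blue [372, 200, 18, 27, 304] [379.8 213.3] [ 0.582  -0.1439  0.0236] [0.0188 0.0236 0.0277]
plate z [[0.4724, 0.0983, 0.0064], [0.4858, 0.0318, 0.0008], [0.4675, -0.1257, 0.0045]]
```

View pics/crop.png

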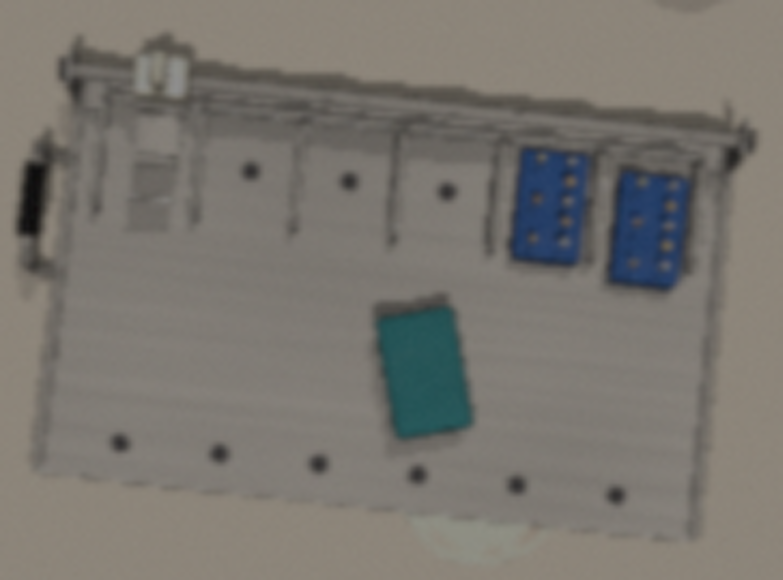

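The crop shows hole dots on the gap centre lines: front row from (120,442) to (616,495), back dots at (251,171), (349,181) and (447,191) for gaps 2–4. The plate's front corners are at (38,470) and (697,538), the slide at (161,75) over gap 1, and the case at (424,370).

```bash
cat >> h.py <<'E'
def ray(c,uv,z):
    K=c["intrinsics"]; uv=np.atleast_2d(uv).astype(float)
    d=np.c_[(uv[:,0]-K[0,2])/K[0,0],(uv[:,1]-K[1,2])/K[1,1],np.ones(len(uv))]@c["R"]
    o=-c["R"].T@c["t"]; return o+d*((z-o[2])/d[:,2])[:,None]
def cr(p): return (np.array(p,float)+.5)/4.3-.5+np.array([230,160])
E
python3 - <<'E'
from h import *
import pickle
c=pickle.load(open("top.pkl","rb"))
f=ray(c,cr([(120,442),(220,453),(318,463),(418,474),(517,485),(616,495)]),.002)
b=ray(c,cr([(251,171),(349,181),(447,191)]),.002)
co=ray(c,cr([(38,470),(697,538)]),.002)
ys=np.array([.13,.078,.026,-.026,-.078,-.13])
# yaw from rows: y axis direction
e=np.polyfit(ys,f[:,:2],1); print("front row dir",e[0],np.linalg.norm(e[0]))
yaw=np.arctan2(-e[0,0],e[0,1]); R=np.array([[np.cos(yaw),-np.sin(yaw)],[np.sin(yaw),np.cos(yaw)]])
print("yaw",yaw)
ex,ey=R[:,0],R[:,1]
o_y=np.mean(np.r_[f[:,:2]@ey-ys, b[:,:2]@ey-ys[1:4]]); print("oy each",(f[:,:2]@ey-ys).round(4),(b[:,:2]@ey-ys[1:4]).round(4))
front=co[:,:2]@ex; rl=ray(c,cr([(72,70),(740,140)]),.052)
print("front x+0.17",front+.17,"corner y",co[:,:2]@ey-o_y, "rail-.034",rl[:,:2]@ex-.034, rl[:,:2]@ey-o_y)
ox=np.mean(np.r_[front+.17]); 
W=lambda p:(p[:,:2]@R)-[ox,o_y]
print("dots x",W(f)[:,0].round(4),W(b)[:,0].round(4))
sl=ray(c,cr([(136,75),(188,80)]),.063); print("slide ends",W(sl)); print("tab",W(ray(c,cr([(158,70)]),.084)))
hsv=cv2.cvtColor(c["color"],cv2.COLOR_RGB2HSV)
m=cv2.inRange(hsv,(80,100,40),(98,255,255)); m[:160]=0;m[295:]=0;m[:,:230]=0;m[:,412:]=0
yy,xx=np.nonzero(m); p=ray(c,np.c_[xx,yy],.035)
r=cv2.minAreaRect((p[:,:2]*1000).astype(np.float32)); print("box",r, W(np.array([np.r_[r[0],0]])/1000))
bx=cv2.boxPoints(r)/1000; print(W(np.c_[bx,np.zeros(4)]))
print("origin world",R@[ox,o_y])
pickle.dump((R,np.array([ox,o_y])),open("rack.pkl","wb"))
E
```

```text
front row dir [0.079089   0.99625352] 0.9993878837081639
yaw -0.0792202822628521
oy each [0.0329 0.0325 0.0331 0.0327 0.0328 0.033 ] [0.0329 0.033  0.0331]
front x+0.17 [0.60597869 0.6073366 ] corner y [ 0.17066579 -0.17403197] rail-.034 [0.6041563  0.60497353] [ 0.17167669 -0.17060248]
dots x [-0.1516 -0.1518 -0.1515 -0.1517 -0.1519 -0.1516] [-0.0022 -0.002  -0.0017]
slide ends [[0.03029124 0.13784422]
 [0.03058346 0.11144608]]
tab [[0.02985568 0.12508475]]
box ((504.4559326171875, -29.995101928710938), (61.015380859375, 36.98273468017578), 11.635339736938477) [[-0.10141009 -0.02288663]]
[[-0.13586122 -0.01362543]
 [-0.12555929 -0.04914433]
 [-0.06695898 -0.03214784]
 [-0.07726091  0.00337107]]
origin world [ 0.60735917 -0.01520558]
```

```bash
python3 - <<'E'
from h import *
import pickle
for n in("top","scene"):
    c=pickle.load(open(n+".pkl","rb")); P=pts(c)[c["depth"]>0]
    q=P[(P[:,2]>.12)&(P[:,1]>.1)&(P[:,1]<.5)&(P[:,0]>.25)&(P[:,0]<.8)]
    print(n,len(q),q.min(0) if len(q) else 0, np.percentile(q,[1,5],0) if len(q) else 0)
    q=q[q[:,1]<.32]; print(len(q), q.min(0) if len(q) else 0)
E
```

```text
top 32024 [0.44475892 0.10010443 0.12001752] [[0.47400967 0.12803859 0.133687  ]
 [0.48804709 0.25615597 0.18601541]]
1961 [0.77796922 0.10010443 0.54529731]
scene 22387 [0.43313478 0.10003404 0.1200201 ] [[0.4430299  0.13992812 0.12650204]
 [0.47007718 0.35704086 0.15302125]]
1056 [0.77531748 0.10003404 0.54527802]
```

drive_tool(targets=[{"translation": [17,-45,0],"rotation": [0,0,0.226]},{"translation": [17,-45,0],"rotation": [0,0,0.226]},{"translation": [17,-45,0],"rotation": [0,0,0.226]},{"translation": [17,-45,0],"rotation": [0,0,0.226]},{"translation": [17,-45,0],"rotation": [0,0,0.226]},{"translation": [17,-45,0],"rotation": [0,0,0.226]},{"translation": [17,-45,0],"rotation": [0,0,0.226]},{"translation": [17,-45,0],"rotation": [0,0,0.226]},{"translation": [17,-45,0],"rotation": [0,0,0.226]},{"translation": [17,-45,0],"rotation": [0,0,0.226]},{"translation": [17,-45,0],"rotation": [0,0,0.226]},{"translation": [17,-45,0],"rotation": [0,0,0.226]}], grip=0)

```text
time: 1.1
tool_pos: [0.3586, 0.1426, 0.2311]
eef_rot: [0.041, 0.999, -0.001, 0.0]
contact_force: [0.5, 1.1, 0.2]
opening: 0.0001
finger_force: 0.0
```

drive_tool(targets=[{"translation": [29.4,0.5,-10],"rotation": [0,0,0]},{"translation": [29.4,0.5,-10],"rotation": [0,0,0]},{"translation": [29.4,0.5,-10],"rotation": [0,0,0]},{"translation": [29.4,0.5,-10],"rotation": [0,0,0]},{"translation": [29.4,0.5,-10],"rotation": [0,0,0]},{"translation": [29.4,0.5,-10],"rotation": [0,0,0]},{"translation": [29.4,0.5,-10],"rotation": [0,0,0]},{"translation": [29.4,0.5,-10],"rotation": [0,0,0]},{"translation": [29.4,0.5,-10],"rotation": [0,0,0]},{"translation": [29.4,0.5,-10],"rotation": [0,0,0]},{"translation": [29.4,0.5,-10],"rotation": [0,0,0]}])

```text
time: 2.02
tool_pos: [0.6509, 0.1511, 0.1309]
eef_rot: [0.04, 0.999, -0.0, -0.001]
contact_force: [-0.3, 0.1, -0.6]
opening: -0.0001
finger_force: 0.0
```

```bash
python3 - <<'E'
from h import *
import pickle
s=env.state(); c=env.camera("wrist"); print(s["tool_pos"],s["eef_rot"],s["contact_force"]); print(c["mount"].round(3).tolist())
cv2.imwrite("pics/w1.png",c["color"][:,:,::-1]); c["s"]=s; pickle.dump(c,open("w1.pkl","wb"))
E
```

```text
[0.65085004 0.15106509 0.13090461] [ 3.98144006e-02  9.99206587e-01 -1.04821483e-04 -9.99103274e-04] [-0.31309326  0.12161689 -0.61935988]
[[-0.001, -0.964, -0.267, 0.068], [1.0, -0.001, -0.0, 0.0], [-0.0, -0.267, 0.964, -0.142], [0.0, 0.0, 0.0, 1.0]]
```

View pics/w1.png

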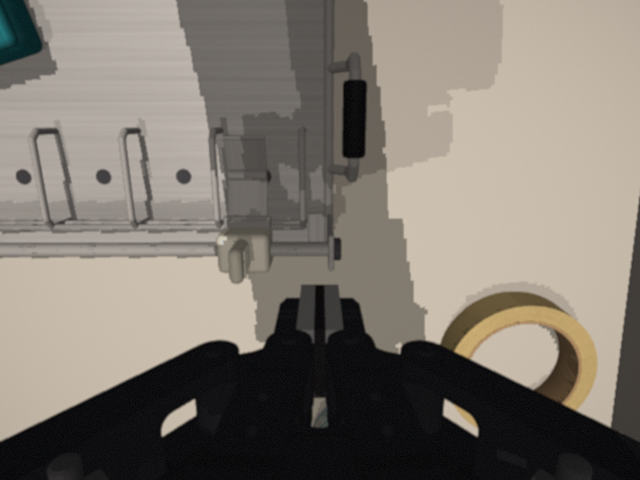

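The wrist view shows the closed fingertips at (298–342, 285–330), the tab at (236,262), and the rail along row ~245. Back dots are at (24,177), (103,177) and (183,177), the left end plate at (332,250) and a corner of the case at top left.

```bash
cat >> h.py <<'E'
from scipy.spatial.transform import Rotation as Ro
def wcam(c,s):
    T=np.eye(4); T[:3,:3]=Ro.from_quat(s["eef_rot"]).as_matrix(); T[:3,3]=s["tool_pos"]
    M=np.linalg.inv(T@c["mount"]); c=dict(c); c["R"]=M[:3,:3]; c["t"]=M[:3,3]; return c
yaw=-.0792; RR=np.array([[np.cos(yaw),-np.sin(yaw)],[np.sin(yaw),np.cos(yaw)]]); O=np.array([.6057,-.0150])
def W(p): return (np.atleast_2d(p)[:,:2]-O)@RR
E
python3 - <<'E'
from h import *
import pickle
c=pickle.load(open("w1.pkl","rb")); c=wcam(c,c["s"]); P=pts(c)
print("dots",W(ray(c,[(24,177),(103,177),(183,177)],.002)).round(4).tolist())
print("tab top pts",W(ray(c,[(229,262),(246,262),(237,280),(237,245)],.084)).round(4).tolist())
print("block ends",W(ray(c,[(219,255),(270,255)],.063)).round(4).tolist())
print("endplate",W(ray(c,[(332,235),(332,268),(336,250)],.061)).round(4).tolist())
print("rail",W(ray(c,[(100,237),(100,256)],.052)).round(4).tolist())
print("tips",W(ray(c,[(298,320),(342,320),(303,287),(338,287)],.131)).round(4).tolist(), W(c["s"]["tool_pos"]))
for u,v in((237,262),(225,255),(262,255),(320,310)): print(W(P[v,u]).round(4),P[v,u,2].round(4))
E
```

```text
dots [[-0.0006, -0.0225], [-0.0005, 0.0288], [-0.0004, 0.0808]]
tab top pts [[0.0296, 0.126], [0.0296, 0.1341], [0.0388, 0.1293], [0.0211, 0.1303]]
block ends [[0.0329, 0.1161], [0.0329, 0.1431]]
endplate [[0.0226, 0.1759], [0.041, 0.1761], [0.0308, 0.1781]]
rail [[0.026, 0.0485], [0.037, 0.0469]]
tips [[0.0363, 0.1613], [0.0364, 0.1777], [0.0231, 0.1633], [0.0231, 0.1761]] [[0.0318699  0.16911667]]
[[0.0303 0.1294]] 0.082
[[0.0328 0.1194]] 0.0633
[[0.0328 0.1389]] 0.0634
[[0.0205 0.1695]] 0.1557
```

drive_tool(targets=[{"translation": [0,0,-3],"rotation": [0,0,0]},{"translation": [0,0,-5],"rotation": [0,0,0]},{"translation": [0,0,-6.2],"rotation": [0,0,0]},{"translation": [0,0,-6.2],"rotation": [0,0,0]},{"translation": [-0.08,-1,-6.2],"rotation": [0,0,0]},{"translation": [-0.16,-2,-6.2],"rotation": [0,0,0]},{"translation": [-0.24,-3,-6.2],"rotation": [0,0,0]},{"translation": [-0.32,-4,-6.2],"rotation": [0,0,0]},{"translation": [-0.4,-5,-6.2],"rotation": [0,0,0]}])

```text
time: 2.82
tool_pos: [0.6493, 0.1, 0.0711]
eef_rot: [0.04, 0.999, 0.0, 0.002]
contact_force: [0.5, 1.9, 1.1]
opening: 0.0002
finger_force: 0.9
```

drive_tool(targets=[{"translation": [-0.08,-1,0],"rotation": [0,0,0]},{"translation": [-0.16,-2,0],"rotation": [0,0,0]},{"translation": [-0.24,-3,0],"rotation": [0,0,0]},{"translation": [-0.32,-4,0],"rotation": [0,0,0]},{"translation": [-0.4,-5,0],"rotation": [0,0,0]},{"translation": [-0.48,-6,0],"rotation": [0,0,0]},{"translation": [-0.54,-6.8,0],"rotation": [0,0,0]},{"translation": [-0.58,-7.3,0],"rotation": [0,0,0]},{"translation": [-0.58,-7.3,0],"rotation": [0,0,0]}])

```text
time: 3.57
tool_pos: [0.642, 0.0265, 0.0691]
eef_rot: [0.04, 0.999, -0.0, -0.0]
contact_force: [-0.1, -0.1, -0.2]
opening: -0.0001
finger_force: 0.0
```

```bash
python3 - <<'E'
from h import *
s=env.state(); c=env.camera("wrist"); print(s["time"],s["tool_pos"],W(s["tool_pos"]))
cv2.imwrite("pics/w2.png",c["color"][:,:,::-1])
import pickle; c["s"]=s; pickle.dump(c,open("w2.pkl","wb"))
E
```

```text
3.5667 [0.6419806  0.02650287 0.06906889] [[0.03288328 0.04424319]]
```

View pics/w2.png

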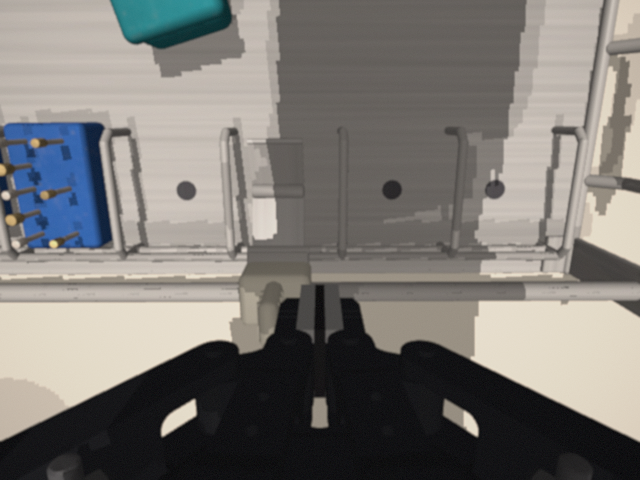

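The slide is now over the third gap: leaf at (250–303, 140–240), dividers at columns 230 and 343, tab at (268,305). Dots for gaps 4, 2 and 1 are at (187,190), (392,190) and (495,190).

```bash
python3 - <<'E'
from h import *
import pickle
c=pickle.load(open("w2.pkl","rb")); c=wcam(c,c["s"]); P=pts(c)
print("dots 4,2,1",W(ray(c,[(187,190),(392,190),(495,190)],.002)).round(4).tolist())
print("block ends",W(ray(c,[(240,292),(311,275)],.063)).round(4).tolist())
print("tab",W(ray(c,[(258,305),(281,305)],.084)).round(4).tolist())
print("leaf",W(ray(c,[(251,190),(303,190)],.032)).round(4).tolist(),W(ray(c,[(247,142),(303,142)],.040)).round(4).tolist())
E
```

```text
dots 4,2,1 [[-0.0009, -0.0225], [-0.0006, 0.0811], [-0.0005, 0.1332]]
block ends [[0.0286, 0.014], [0.0218, 0.0412]]
tab [[0.0243, 0.024], [0.0243, 0.0317]]
leaf [[-0.0057, 0.0148], [-0.0056, 0.0374]] [[-0.0264, 0.0155], [-0.0264, 0.0379]]
```

drive_tool(targets=[{"translation": [0.05,0.5,0],"rotation": [0,0,0]},{"translation": [0.05,0.5,2],"rotation": [0,0,0]},{"translation": [0.05,0.5,5],"rotation": [0,0,0]},{"translation": [-3,-2,7],"rotation": [0,0,0]},{"translation": [-6,-4.5,7],"rotation": [0,0,0]},{"translation": [-9,-7,7],"rotation": [0,0,0]},{"translation": [-12,-9.5,7],"rotation": [0,0,0]},{"translation": [-14.6,-11.3,6],"rotation": [0,0,0]},{"translation": [-14.6,-11.3,3],"rotation": [0,0,0]},{"translation": [-14.6,-11.3,0],"rotation": [0,0,0]},{"translation": [-14.6,-11.3,0],"rotation": [0,0,0]}])

```text
time: 4.53
tool_pos: [0.4905, -0.0832, 0.0638]
eef_rot: [0.04, 0.999, 0.002, -0.006]
contact_force: [-1.0, 0.4, -0.7]
opening: 0.0002
finger_force: 0.0
```

```bash
python3 - <<'E'
from h import *
s=env.state(); c0=env.camera("wrist"); print(s["time"],s["tool_pos"],W(s["tool_pos"]))
c=wcam(c0,s)
hsv=cv2.cvtColor(c["color"],cv2.COLOR_RGB2HSV); m=cv2.inRange(hsv,(80,100,40),(98,255,255))
P=pts(c); q=P[(m>0)&(abs(P[:,:,2]-.035)<.004)]; print(len(q))
r=cv2.minAreaRect((W(q)*1000).astype(np.float32)); print(r,cv2.boxPoints(r))
ys,xs=np.nonzero(m); print(xs.min(),xs.max(),ys.min(),ys.max())
c=env.camera("top"); hsv=cv2.cvtColor(c["color"],cv2.COLOR_RGB2HSV)
roi=c["color"][165:215,230:412]; cv2.imwrite("pics/t2.png",cv2.resize(roi[:,:,::-1],None,fx=4,fy=4,interpolation=cv2.INTER_CUBIC))
E
```

```text
4.5333 [ 0.49049591 -0.08322762  0.06383102] [[-0.10944498 -0.07712838]]
11014
((-100.48294830322266, -21.293781280517578), (63.45884704589844, 41.28224182128906), 16.113027572631836) [[-136.6945     -10.269489 ]
 [-125.23732    -49.930004 ]
 [ -64.27139    -32.318073 ]
 [ -75.72858      7.3424416]]
381 499 215 357
```

drive_tool(targets=[{"translation": [0,0,-2],"rotation": [0,0,0]},{"translation": [0,0,-4],"rotation": [0,0,0]},{"translation": [0,0,-5.6],"rotation": [0,0,0]},{"translation": [0,0,-5.6],"rotation": [0,0,0]},{"translation": [0.08,1,-5.6],"rotation": [0,0,0]},{"translation": [0.16,2,-5.6],"rotation": [0,0,0]},{"translation": [0.22,2.8,-5.6],"rotation": [0,0,0]},{"translation": [0.28,3.5,-5.6],"rotation": [0,0,0]},{"translation": [0.33,4.2,-5.6],"rotation": [0,0,0]},{"translation": [0.39,4.9,-5.6],"rotation": [0,0,0]},{"translation": [0.44,5.6,-5.6],"rotation": [0,0,0]},{"translation": [0.44,5.6,-5.6],"rotation": [0,0,0]}])

```text
time: 5.63
tool_pos: [0.5008, -0.0276, 0.0134]
eef_rot: [0.039, 0.999, 0.0, 0.0]
contact_force: [0.5, -0.6, -0.7]
opening: -0.0004
finger_force: 0.0
```

```bash
cat >> h.py <<'E'
def box():
    s=env.state(); c=wcam(env.camera("wrist"),s); print(s["time"],s["tool_pos"].round(4),W(s["tool_pos"]).round(4),s["contact_force"].round(1))
    m=cv2.inRange(cv2.cvtColor(c["color"],cv2.COLOR_RGB2HSV),(80,100,30),(98,255,255))
    P=pts(c); q=P[(m>0)&(abs(P[:,:,2]-.035)<.004)]; ys,xs=np.nonzero(m); print(len(q),xs.min(),xs.max(),ys.min(),ys.max())
    r=cv2.minAreaRect((W(q)*1000).astype(np.float32)); print(r,cv2.boxPoints(r).round(1).tolist()); return c
E
python3 - <<'E'
from h import *
c=box(); cv2.imwrite("pics/w3.png",c["color"][:,:,::-1])
E
```

```text
5.6333 [ 0.5008 -0.0276  0.0134] [[-0.1036 -0.0208]] [ 0.5 -0.6 -0.7]
11263 359 497 246 434
((-97.12796020507812, 13.598957061767578), (42.71240234375, 61.42424392700195), 88.26519012451172) [[-128.5, -6.800000190734863], [-67.0999984741211, -8.699999809265137], [-65.80000305175781, 34.0], [-127.19999694824219, 35.900001525878906]]
```

View pics/w3.png

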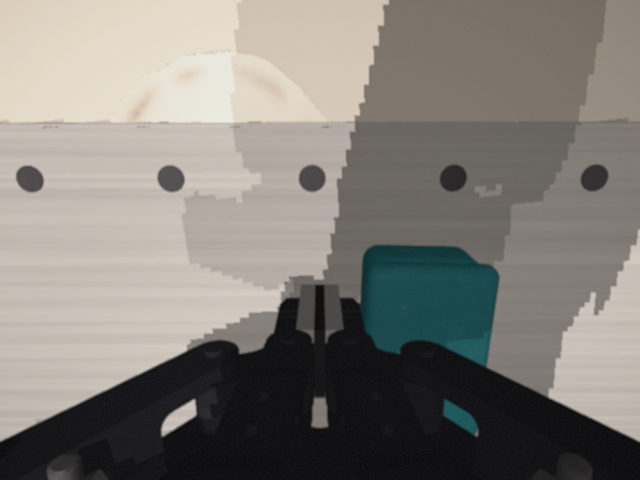

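The view shows the case beside the fingers at (362–497, 246–434), nearly straight. It needs about 15 mm more toward +y.

drive_tool(targets=[{"translation": [0.04,0.5,0],"rotation": [0,0,0]},{"translation": [0.08,1,0],"rotation": [0,0,0]},{"translation": [0.11,1.4,0],"rotation": [0,0,0]},{"translation": [0.14,1.7,0],"rotation": [0,0,0]},{"translation": [0.14,1.7,0],"rotation": [0,0,0]}])

```text
time: 6.1
tool_pos: [0.5021, -0.0114, 0.0132]
eef_rot: [0.04, 0.999, 0.0, -0.0]
contact_force: [0.4, -0.1, 0.3]
opening: -0.0003
finger_force: 0.0
```

```bash
python3 - <<'E'
from h import *
c=box()
E
```

```text
6.1 [ 0.5021 -0.0114  0.0132] [[-0.1036 -0.0046]] [ 0.4 -0.1  0.3]
10829 359 498 247 433
((-97.80957794189453, 29.410964965820312), (42.38131332397461, 58.58880615234375), 86.49049377441406) [[-128.3000030517578, 10.100000381469727], [-69.9000015258789, 6.5], [-67.30000305175781, 48.79999923706055], [-125.80000305175781, 52.400001525878906]]
```

drive_tool(targets=[{"translation": [-0.1,-1,0],"rotation": [0,0,0]},{"translation": [-0.1,-1.2,3],"rotation": [0,0,0]},{"translation": [-1,-0.5,6],"rotation": [0,0,0]},{"translation": [-3.5,1.5,6],"rotation": [0,0,0]},{"translation": [-5.9,3.85,6],"rotation": [0,0,0]},{"translation": [-5.9,3.85,6],"rotation": [0,0,0]},{"translation": [-5.9,3.85,6],"rotation": [0,0,0]}], grip=0.21)

```text
time: 6.73
tool_pos: [0.4415, 0.0268, 0.0729]
eef_rot: [0.039, 0.999, -0.0, -0.001]
contact_force: [0.4, -0.4, 0.6]
opening: 0.0182
finger_force: 0.0
```

```bash
python3 - <<'E'
from h import *
c=box(); cv2.imwrite("pics/w4.png",c["color"][:,:,::-1])
E
```

```text
6.7333 [0.4415 0.0268 0.0729] [[-0.167   0.0286]] [ 0.4 -0.4  0.6]
4862 281 359 326 428
((-104.8854751586914, 30.067352294921875), (39.51818084716797, 45.00654220581055), 85.84905242919922) [[-128.8000030517578, 12.0], [-83.9000015258789, 8.699999809265137], [-81.0, 48.099998474121094], [-125.9000015258789, 51.400001525878906]]
```

View pics/w4.png

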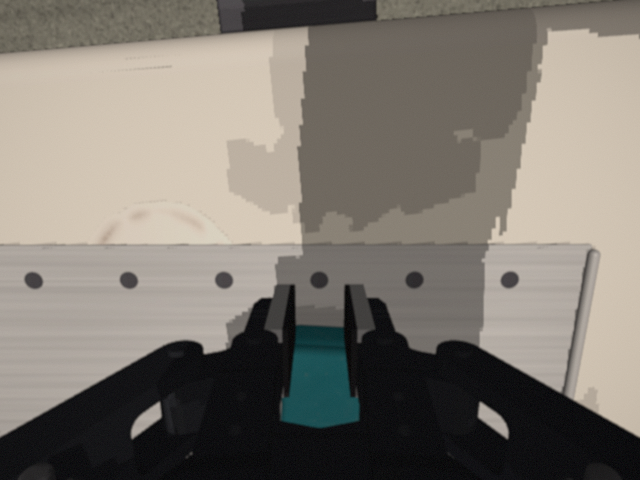

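Dot 3 at (319,280) sits centred between the fingers, and the case is right behind them at (281–359, 326–428). The tool is lined up with gap 3.

drive_tool(targets=[{"translation": [0,0,-3],"rotation": [0,0,0]},{"translation": [0,0,-5],"rotation": [0,0,0]},{"translation": [0,0,-6],"rotation": [0,0,0]},{"translation": [0,0,-6],"rotation": [0,0,0]},{"translation": [0.8,-0.06,-6],"rotation": [0,0,0]},{"translation": [1.6,-0.13,-6],"rotation": [0,0,0]},{"translation": [2.4,-0.19,-6],"rotation": [0,0,0]},{"translation": [3,-0.24,-6],"rotation": [0,0,0]},{"translation": [3.6,-0.29,-6],"rotation": [0,0,0]},{"translation": [4.2,-0.33,-6],"rotation": [0,0,0]},{"translation": [4.8,-0.38,-6],"rotation": [0,0,0]},{"translation": [4.8,-0.38,-6],"rotation": [0,0,0]}])

```text
time: 7.78
tool_pos: [0.4931, 0.0226, 0.0138]
eef_rot: [0.04, 0.999, -0.0, 0.001]
contact_force: [-0.8, -0.1, 0.6]
opening: 0.018
finger_force: 0.0
```

```bash
python3 - <<'E'
from h import *
s=env.state(); print(s["time"],W(s["tool_pos"]))
a=env.camera("scene"); b=env.camera("top")
for c,x in((a,(260,440,200,340)),(b,(230,412,160,295))):
    m=cv2.inRange(cv2.cvtColor(c["color"],cv2.COLOR_RGB2HSV),(80,100,30),(98,255,255)); z=np.zeros_like(m); z[x[2]:x[3],x[0]:x[1]]=1; m*=z
    P=pts(c); q=P[(m>0)&(abs(P[:,:,2]-.035)<.006)]; print(len(q))
    if len(q)>20: r=cv2.minAreaRect((W(q)*1000).astype(np.float32)); print(r)
I=np.vstack([cv2.resize(a["color"][190:320,250:450],(800,300*0+520))[:300] ,cv2.resize(b["color"][160:295,230:412],(800,300*0+593))[:300]])
cv2.imwrite("pics/p1.png",I[:,:,::-1])
E
```

```text
7.7833 [[-0.115208   0.0285252]]
186
((-76.71250915527344, 26.608131408691406), (67.63636779785156, 39.859596252441406), 1.8533763885498047)
0
```

View pics/p1.png

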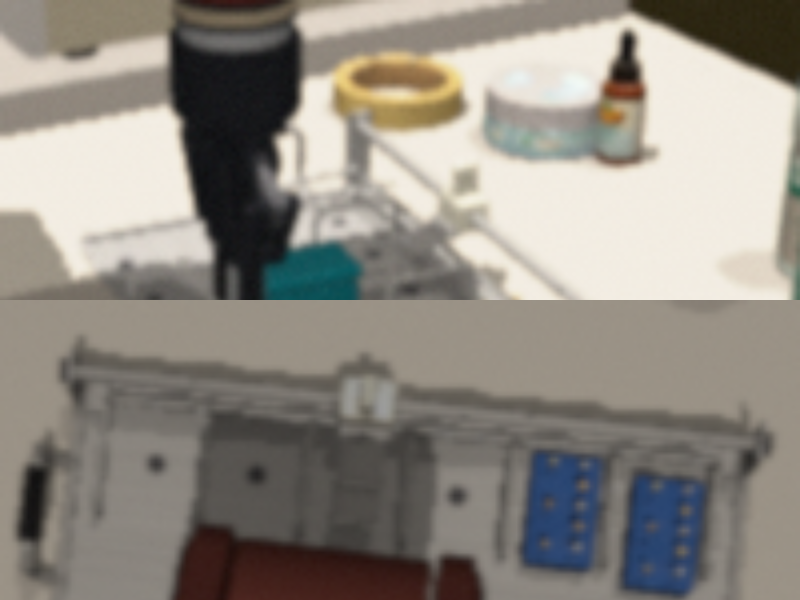

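The top half shows the case flush ahead of the fingers at (310,270). In the lower half the slide is centred over the third gap at (368,400). I'll keep pushing.

drive_tool(targets=[{"translation": [0.6,-0.05,0],"rotation": [0,0,0]},{"translation": [1.2,-0.1,0],"rotation": [0,0,0]},{"translation": [1.8,-0.14,0],"rotation": [0,0,0]},{"translation": [2.4,-0.19,0],"rotation": [0,0,0]},{"translation": [3,-0.24,0],"rotation": [0,0,0]},{"translation": [3.5,-0.28,0],"rotation": [0,0,0]},{"translation": [4,-0.32,0],"rotation": [0,0,0]},{"translation": [4.5,-0.36,0],"rotation": [0,0,0]},{"translation": [5,-0.4,0],"rotation": [0,0,0]},{"translation": [5.4,-0.43,0],"rotation": [0,0,0]},{"translation": [5.8,-0.46,0],"rotation": [0,0,0]}])

```text
time: 8.8
tool_pos: [0.5488, 0.0182, 0.0127]
eef_rot: [0.04, 0.999, 0.0, -0.001]
contact_force: [-3.4, 0.0, -1.0]
opening: 0.018
finger_force: 1.4
```

drive_tool(targets=[{"translation": [0.3,-0.02,0],"rotation": [0,0,0]},{"translation": [0.5,-0.04,0],"rotation": [0,0,0]},{"translation": [0.6,-0.05,0],"rotation": [0,0,0]}])

```text
time: 9.05
tool_pos: [0.5555, 0.0176, 0.0132]
eef_rot: [0.04, 0.999, 0.0, 0.0]
contact_force: [-3.3, -0.5, -2.0]
opening: 0.0175
finger_force: 1.2
```

```bash
cat > sc.py <<'E'
from h import *
s=env.state(); print(s["time"],W(s["tool_pos"]),s["contact_force"])
c=env.camera("scene")
m=cv2.inRange(cv2.cvtColor(c["color"],cv2.COLOR_RGB2HSV),(80,100,30),(98,255,255)); z=np.zeros_like(m); z[200:340,260:440]=1; m*=z
P=pts(c); q=P[(m>0)&(abs(P[:,:,2]-.035)<.006)]; print(len(q))
r=cv2.minAreaRect((W(q)*1000).astype(np.float32)); print(r,cv2.boxPoints(r).tolist())
cv2.imwrite("pics/sc.png",cv2.resize(c["color"][200:320,270:430,::-1],(800,600)))
E
python3 sc.py
```

```text
9.05 [[-0.05262272  0.02854576]] [-3.31759652 -0.489991   -2.04016048]
104
((-14.423871994018555, 18.636001586914062), (63.45821762084961, 24.713485717773438), 1.6498806476593018) [[-46.495601654052734, 30.074081420898438], [-45.784053802490234, 5.370840549468994], [17.647857666015625, 7.1979217529296875], [16.936309814453125, 31.90116310119629]]
```

drive_tool(targets=[{"translation": [0.2,-0.02,0],"rotation": [0,0,0]},{"translation": [0.4,-0.03,0],"rotation": [0,0,0]},{"translation": [0.5,-0.04,0],"rotation": [0,0,0]},{"translation": [0.5,-0.04,0],"rotation": [0,0,0]}])

```text
time: 9.43
tool_pos: [0.5598, 0.0172, 0.0133]
eef_rot: [0.04, 0.999, -0.0, -0.001]
contact_force: [-4.3, 0.8, 0.1]
opening: 0.0182
finger_force: 1.8
```

drive_tool(targets=[{"translation": [0.15,-0.01,0],"rotation": [0,0,0]},{"translation": [0.3,-0.02,0],"rotation": [0,0,0]},{"translation": [0.3,-0.02,0],"rotation": [0,0,0]}])

```text
time: 9.68
tool_pos: [0.5598, 0.0173, 0.0133]
eef_rot: [0.04, 0.999, 0.0, -0.004]
contact_force: [-11.0, 0.3, 8.8]
opening: 0.0177
finger_force: 5.7
```

```bash
python3 sc.py
```

```text
9.6833 [[-0.04832818  0.02853547]] [-11.03672522   0.34562096   8.80314676]
102
((-11.847841262817383, 18.580589294433594), (65.10149383544922, 26.815874099731445), 2.369173526763916) [[-44.92502212524414, 30.631479263305664], [-43.816505432128906, 3.8385276794433594], [21.229339599609375, 6.529699325561523], [20.12082290649414, 33.32265090942383]]
```

The tool stopped at rack x −0.048, exactly the predicted home position, and the force rose to 11 N. I'll back off and verify.

drive_tool(targets=[{"translation": [-0.3,0.02,0],"rotation": [0,0,0]},{"translation": [-0.6,0.05,0],"rotation": [0,0,0]},{"translation": [-1.5,0.12,0],"rotation": [0,0,0]},{"translation": [-3.5,0.28,0],"rotation": [0,0,0]},{"translation": [-6,0.5,3],"rotation": [0,0,0]},{"translation": [-9,0.7,6],"rotation": [0,0,0]},{"translation": [-13,1,10],"rotation": [0,0,0]},{"translation": [-17,1.2,13],"rotation": [0,0,0]},{"translation": [-20,1.4,15],"rotation": [0,0,0]},{"translation": [-20,1.4,15],"rotation": [0,0,0]},{"translation": [-20,1.4,15],"rotation": [0,0,0]},{"translation": [-20,1.4,15],"rotation": [0,0,0]}])

```text
time: 10.73
tool_pos: [0.3643, 0.0309, 0.1646]
eef_rot: [0.04, 0.999, -0.0, 0.003]
contact_force: [0.1, -0.7, 0.7]
opening: 0.0179
finger_force: 0.0
```

```bash
python3 sc.py; python3 - <<'E'
from h import *
c=env.camera("top"); cv2.imwrite("pics/t3.png",cv2.resize(c["color"][160:295,230:412,::-1],None,fx=4.3,fy=4.3,interpolation=cv2.INTER_CUBIC))
E
```

```text
10.7333 [[-0.24424459  0.02670069]] [ 0.12570402 -0.69376157  0.69902656]
127
((-9.459821701049805, 27.997995376586914), (59.17161178588867, 41.474063873291016), 0.19089913368225098) [[-39.11455535888672, 48.63633728027344], [-38.97637176513672, 7.162503719329834], [20.19491195678711, 7.359653472900391], [20.05672836303711, 48.83348846435547]]
```

View pics/t3.png

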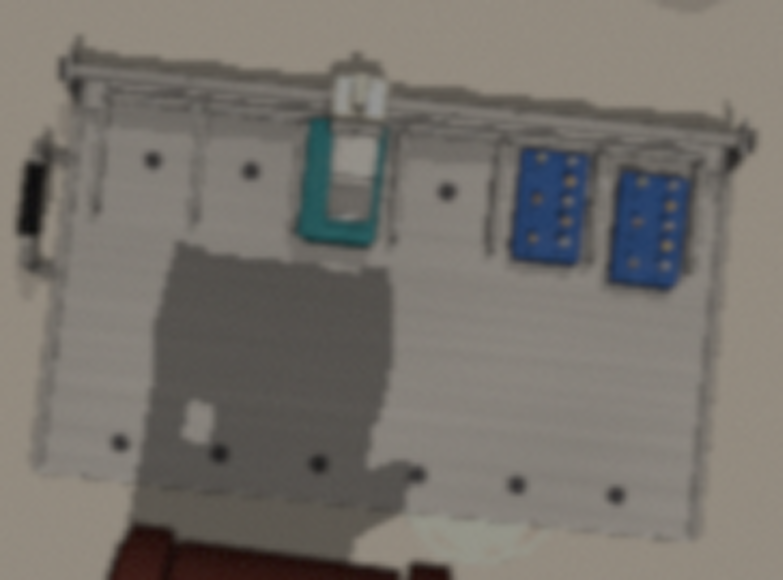

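The case is at (342,180) in the third gap with the leaf on its lid, the slide is at (360,95), and the bur blocks haven't moved. I'll check the margins with numbers.

```bash
python3 - <<'E'
from h import *
c=env.camera("top")
print("slide ends",W(ray(c,cr([(334,93),(387,99)]),.063)).round(4).tolist())
print("box rear edge top",W(ray(c,cr([(298,236),(374,245)]),.035)).round(4).tolist())
print("start ref",W(ray(c,cr([(136,75),(188,80)]),.063)).round(4).tolist())
m=cv2.inRange(cv2.cvtColor(c["color"],cv2.COLOR_RGB2HSV),(80,100,40),(98,255,255)); z=np.zeros_like(m); z[160:225,290:325]=1; ys,xs=np.nonzero(m*z)
r=cv2.minAreaRect((W(ray(c,np.c_[xs,ys],.035))*1000).astype(np.float32)); print(r,cv2.boxPoints(r).round(1).tolist())
E
```

```text
slide ends [[0.0336, 0.0373], [0.0334, 0.0103]]
box rear edge top [[-0.0369, 0.0484], [-0.0374, 0.0091]]
start ref [[0.032, 0.1378], [0.0323, 0.1114]]
((-6.9553985595703125, 31.47638702392578), (62.646209716796875, 35.341312408447266), 6.101687431335449) [[-40.0, 45.70000076293945], [-36.20000076293945, 10.600000381469727], [26.100000381469727, 17.200000762939453], [22.299999237060547, 52.400001525878906]]
```

```bash
python3 -c "
from cell import env
print(env.finish_job())"
```

```text
the job is handed in; nothing more can be done
None
```

The job is handed in, though no verdict was returned: the slide is over the third gap (joint about 0.121 m), and the case is home against the stop wires under the leaf, about 2 mm off the gap's centre line, with the bur blocks unmoved in the last picture and the arm clear.

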